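Set the counter warmer to serving heat

TASK

The warmer on the restaurant counter is set too low for service. With a fingertip on its knurled dial, turn it clockwise until it clicks in with its white pointer line at the green dot, one or two clicks on and never past it towards red, then take the hand away. Grasp nothing, and leave the bowl, jug, cutlery cup and shaker where they stand.

Things in the scene. Friction and masses are not known exactly. Their poses are not given: they have to be found in the camera images.
- dial (a joint): dial angle, rad; grows clockwise seen from above. Detents: white dot (off) 0.00, yellow 0.52, green 1.05, red 1.57, with stops just outside. Let go between detents (tops near 0.26, 0.79, 1.31), it springs into the nearer one; turning it on takes up to about 0.08 N m. It starts at rest at white or yellow. The white line on the dial points at the dot it is set to.
- dial_top (a point): middle of the dial's top, on its upright axis, at the height of its rib tops (78 mm over the counter). Black disc, 90 mm across, with 18 dark grey radial ribs (knurling, 2 mm high, from 17 to 42 mm off the axis), in a fixed aluminium collar 108 mm across, 6 mm lower. Rigid downwards. A fingertip pressed on the ribs about 30 mm off the axis with 5 to 10 N and swept round the axis drags it along.
- green_dot (a point): middle of the green dot, 16 mm across, flat on the warmer's black panel 66 mm from the dial's axis: where the pointer must point. Seen from above the dots run clockwise white, yellow, green, red.
- warmer: countertop warmer, fixed: steel box 240 (x) by 380 (y) by 60 mm high with a black top; origin at the centre of its underside. The dial's axis is at x = 0, y = -125 mm in its frame, the warm plate's middle near x = 0, y = +70 mm. From the dial's axis, +x lies midway between the yellow and green dots.
- bowl: empty steel bowl, 170 mm across, 48 mm high, loose on the warm plate; origin at the centre of its underside. Not to be moved.
- jug: cream insulated jug with a wooden handle at its -x side and spout at +x, 110 mm across, 208 mm high; origin at the centre of its underside. Not to be moved.
- cutlery_cup: clear cup 74 mm across and 110 mm high with three steel spoons standing in it (fixed to it) up to 166 mm; origin at the centre of its underside. Not to be moved.
- shaker: amber glass spice shaker with a steel cap, 44 mm across, 85 mm high; origin at the centre of its underside. Not to be moved.

How it is judged:
On the way, in this order (a step that is already met when the one before it is completed fails the run):
1. a finger presses on the warmer's dial while it still stands at a lower setting (contact force between the fingers and warmer above 0.5 N and value of joint dial below 0.75 rad), for 0.05 s.
2. the dial stands at the green dot (value of joint dial between 0.94 and 1.16 rad), for 0.2 s.
At the end, for the whole second after the job is handed in: The dial rests in its green detent (joint dial between 0.94 and 1.16 rad, not turning), nothing is touched, and bowl, jug, cutlery cup and shaker stand within 12 mm of where they began (all of step 2 and velocity of joint dial between -0.05 and 0.05 rad/s and distance of each of bowl, jug, cutlery_cup, shaker from where it was at the start of the episode below 0.012 m).
It fails at once if the dial is turned past green towards red (over 1.30 rad) (value of joint dial above 1.3 rad).
It fails at once if the steel bowl is moved by over 12 mm, lifted, tipped or taken hold of (distance of bowl from where it was at the start of the episode above 0.012 m or angle between bowl's own z axis and vertical above 0.2 rad or contact force between the fingers and bowl above 3 N).
It fails at once if the jug is moved by over 12 mm, lifted, tipped or taken hold of (distance of jug from where it was at the start of the episode above 0.012 m or angle between jug's own z axis and vertical above 0.2 rad or contact force between the fingers and jug above 3 N).
It fails at once if the cutlery cup is moved by over 12 mm, lifted, tipped or taken hold of (distance of cutlery_cup from where it was at the start of the episode above 0.012 m or angle between cutlery_cup's own z axis and vertical above 0.2 rad or contact force between the fingers and cutlery_cup above 3 N).
It fails at once if the shaker is moved by over 12 mm, lifted, tipped or taken hold of (distance of shaker from where it was at the start of the episode above 0.012 m or angle between shaker's own z axis and vertical above 0.2 rad or contact force between the fingers and shaker above 3 N).
It also fails if it takes over 38 s, if anything falls off the work surface, if the arm or the gripper's body presses on something with over 40 N, if the wrist force passes 120 N, or if a joint passes its speed limit or range.

ROBOT

A 6-joint arm with a two-finger parallel gripper is mounted at the origin on the work surface. World frame = base frame: x ahead of the robot, y to its left, z up, the work surface at z = 0. Lengths are in m, angles in rad, forces in N, time in s.
With the tool pointing down it reaches from about 0.25 to 0.775 m from the base axis. Payload 4 kg.
Tool frame: the origin (TCP) lies on the centre line of the jaws, within the pads' length; the fingertips stand 8 mm ahead of it and the grasp point (between the pads) lies 11 mm behind it; y points along the fingers, x is the direction in which the jaws open and shut, and the axes are right-handed (so a half turn about y gives the same grasp; the last joint's range is limited). The gripper opens to 94 mm and grips with 3 to 60 N. Pads are 16 mm wide; open, the fingers measure 119 mm over their backs; the gripper's body (75 mm by 177 mm) begins 78 mm behind the grasp point.
Start: joints at [1.206, 0.087, 1.371, -0, 1.684, -0.103], TCP at [0.142, 0.531, 0.214] pointing down, gripper open.
Joint ranges: [-3.1, 3.1], [-0.76, 2.03], [0.27, 2.55], [-1.08, 4.22], [0.17, 2.65], [-2.57, 2.57]. Speed limits (rad/s): [2.79, 2.79, 3.14, 3.14, 3.14, 3.14].

INTERFACE

Orientations are given as [roll, pitch, yaw] about the fixed x, y, z axes, in that order (R = Rz(yaw) Ry(pitch) Rx(roll)).
In Python, from bench import robot gives the robot as it stands.
- The arm moves only by the tool step_arm, never from a script. Its argument "commands" is a list of rows, each an object with "xyz": the shift along the world's x, y, z in m, a list of three; "twist": the turn, a rotation vector about the world's x, y, z in degrees, a list of three. In form: [{"xyz": [tx, ty, tz], "twist": [ax, ay, az]}, ...]. A call has 1 to 12 rows; each row is the pose to reach, as a shift and turn from the pose commanded when the call began; what a row does not reach only later rows make up. A row lasts 1/12 s, in which the tool goes at most 41.7 mm and 7.16 degrees, less where a joint would pass 70% of its speed; a pose out of reach is approached as far as the arm can. A call with a gripper value outside its range is refused whole. "fingers" is the closure in counts, from 0 (fully open) to 255 (shut), set as the call begins (left out, the last holds). The fingers move at their own pace and stop on an object; the grip force is fixed at half the most. Time passes only in rows, so rows that repeat a pose let the fingers close. It gives the time, the measured TCP pose, the force and the opening at its end, in the units of the state.
- robot.get_obs(): the state, without advancing time (a new reading comes with each control period).
- robot.snapshot(name): name is "scene" or "top" or "wrist"; returns (picture, depth): 480x640x3 uint8, red, green, blue; 480x640 float32, m along the optical axis (not along the pixel's ray), 0 where there is no reading.
- robot.camera_info(name): a dict with "fx", "fy", "cx", "cy" (pixels), "R" (3x3) and "t" (3): a world point X has camera coordinates R X + t. Camera axes: x right, y down, z forward; pixel columns grow to the right and rows downward; lengths in m; the calibration is good to about 2 mm. A picture is of the moment at which its call begins: read the wrist's pose just before it. camera_info takes no time and is no camera call; for the wrist camera it gives the pose at the moment of the call.
- robot.close_job(): hands the job in, once; it reports no verdict.
The state is a dict: "time": time; "joint_positions": joint angles; "qvel": joint speeds; "joint_torque": joint torques, N m; "tool_pos": TCP position; "ee_rot": TCP orientation; "wrist_force": force on the tool from outside, world axes, zero at the start; "wrist_torque": the same for the moment, N m; "width": finger opening in m.
Only numpy, scipy, OpenCV 4.12 (cv2) and the standard library are available. Lean on these libraries where they do the work, as an engineer would, in place of code of your own. Each camera call takes 0.05 s, during which the arm holds its last target.

## Working session

There is one attempt and no reset: what is moved stays moved. The work goes in short steps, Python scripts to look and compute and a tool call to move; the robot and the scene stay as the last step left them, time stands still between calls to the robot, and variables do not carry over. Pictures are saved under pics/ and viewed, and the job is handed in when it is done.

Besides the shell and the picture viewer there is one more tool, called after "Emit:" as name([rows], argument=value, ...), one row to a line, values as JSON. step_arm: Moves the arm, as the interface text tells. Its arguments: {"type":"object","properties":{"commands":{"type":"array"},"fingers":{"type":"number"}},"required":["commands"]}

```bash
mkdir -p pics
python3 - <<'E'
from bench import robot
import cv2,numpy as np
o=robot.get_obs();print(o)
for n in("scene","top"):
    i,d=robot.snapshot(n);cv2.imwrite(f"pics/{n}0.png",i[:,:,::-1]);np.save(f"pics/{n}0.npy",d);print(n,robot.camera_info(n))
E
```

```text
{'time': 0.0, 'joint_positions': array([ 1.20586835e+00,  8.79585829e-02,  1.37221940e+00, -6.49134287e-07,
        1.68359927e+00, -1.03097884e-01]), 'qvel': array([-1.41386681e-03,  1.47510362e-03,  1.79873700e-04, -1.22069256e-03,
        5.99789209e-05, -1.24990804e-03]), 'joint_torque': array([-3.24103585e-04, -3.40166438e+01, -3.02434015e+01,  7.17181969e-02,
        3.29015718e-02, -1.50947490e-04]), 'tool_pos': array([0.14218328, 0.53076423, 0.21231988]), 'ee_rot': array([-1.57057214,  0.00217307,  1.3089664 ]), 'wrist_force': array([ 0.01628887,  0.32467288, -0.35864907]), 'wrist_torque': array([ 0.01937841, -0.03471879,  0.03242099]), 'width': 0.09405773275601796}
scene {'fx': 433.7468779740197, 'fy': 433.7468779740197, 'cx': 324.66239780882506, 'cy': 236.87056357785931, 'R': array([[-0.57818722,  0.81586271, -0.00822085],
       [ 0.4650504 ,  0.32126058, -0.82493622],
       [-0.67039366, -0.48079069, -0.56516604]]), 't': array([ 0.24393931, -0.15478495,  1.37436689])}
top {'fx': 480.7138878697382, 'fy': 480.7138878697382, 'cx': 319.70160581172297, 'cy': 231.604203196005, 'R': array([[ 1.94668880e-02, -9.99801429e-01,  4.25955827e-03],
       [-9.77495035e-01, -1.99273151e-02, -2.10015141e-01],
       [ 2.10058320e-01, -7.53558197e-05, -9.77688855e-01]]), 't': array([0.02020213, 0.47567255, 1.23362047])}
```

View pics/scene0.png

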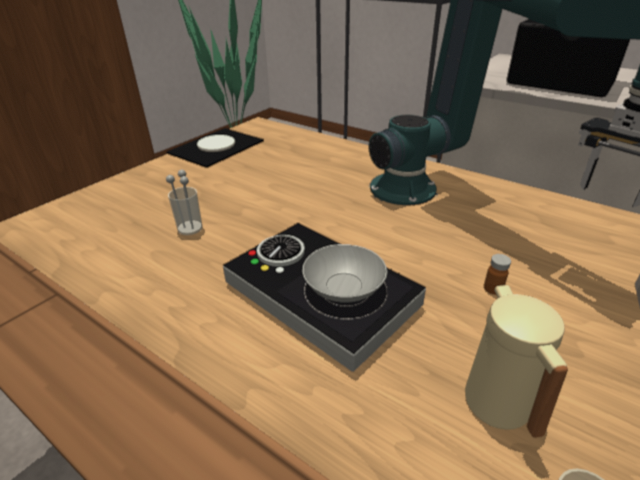

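View pics/top0.png

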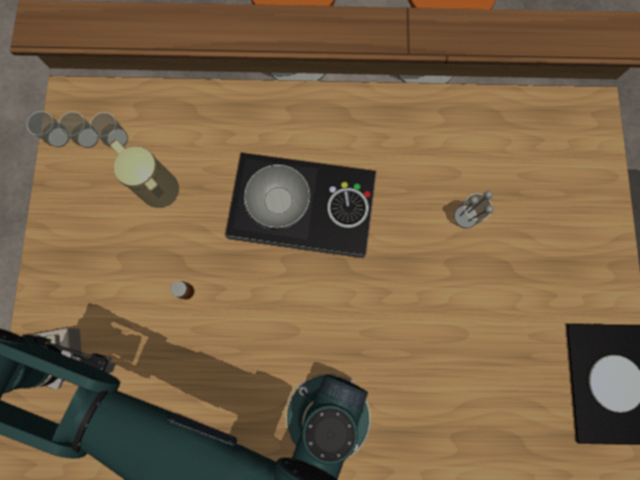

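The warmer is centred around (303,205) in the top view, with the dial near (347,207). I'll enlarge that area to read the pointer.

Run:
```python
import cv2
i=cv2.imread("pics/top0.png");cv2.imwrite("pics/c1.png",cv2.resize(i[165:245,305:395],None,fx=7,fy=7,interpolation=cv2.INTER_CUBIC))
i=cv2.imread("pics/scene0.png");cv2.imwrite("pics/c2.png",cv2.resize(i[220:290,230:320],None,fx=7,fy=7,interpolation=cv2.INTER_CUBIC))
```

```text
(no output)
```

View pics/c1.png

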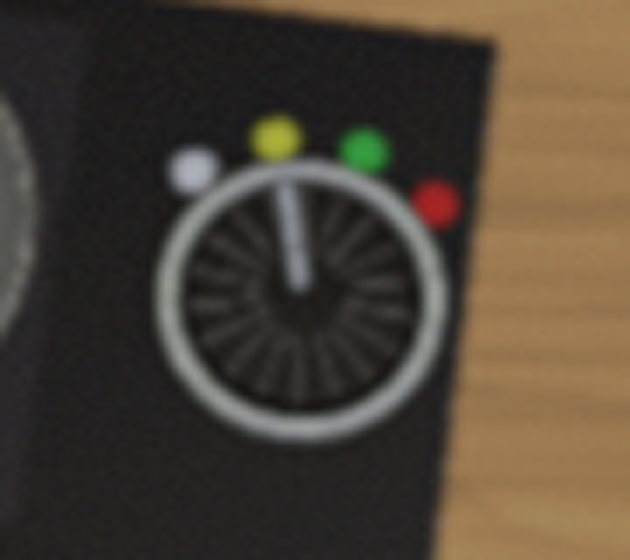

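View pics/c2.png

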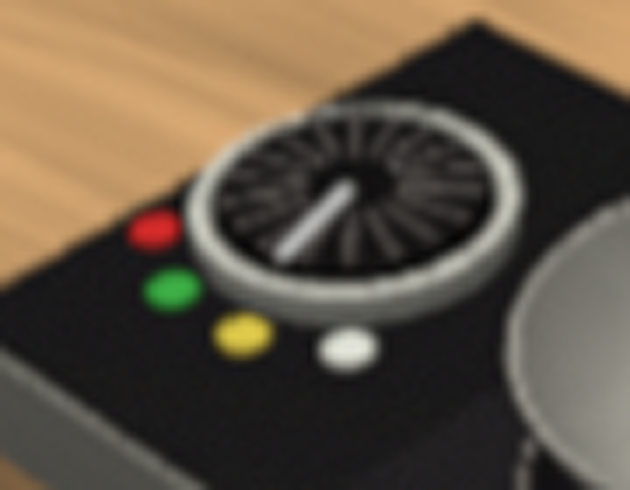

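The pointer stands at yellow, so the dial needs one click (about 0.52 rad) clockwise. In the crop the dial centre is at (301,299) and the dots are white (194,172), yellow (276,138), green (364,151) and red (437,204).

```bash
cat > h.py <<'E'
from bench import robot
import cv2,numpy as np
def proj(cam,uv,z):
    K=robot.camera_info(cam);r=np.array([(uv[0]-K['cx'])/K['fx'],(uv[1]-K['cy'])/K['fy'],1]);R=K['R'];o=-R.T@K['t'];d=R.T@r
    return o+d*(z-o[2])/d[2]
E
python3 - <<'E'
from h import *
D=np.load("pics/top0.npy")
f=lambda p,o:(p[0]/7+o[0]-.4,p[1]/7+o[1]-.4)
def at(uv,cam,D):
    K=robot.camera_info(cam);d=D[int(round(uv[1])),int(round(uv[0]))]
    return K['R'].T@(np.array([(uv[0]-K['cx'])/K['fx'],(uv[1]-K['cy'])/K['fy'],1])*d-K['t'])
for cam,off,pts in(("top",(305,165),dict(dial=(301,299),w=(194,172),y=(276,138),g=(364,151),r=(437,204))),
 ("scene",(230,220),dict(dial=(355,198),w=(348,350),y=(243,334),g=(173,290),r=(154,230)))):
    D=np.load(f"pics/{cam}0.npy");c=None
    for n,p in pts.items():
        uv=f(p,off);X=proj(cam,uv,.073 if n=='dial' else .0605)
        if n=='dial':c=X
        v=X-c;print(cam,n,X.round(4),at(uv,cam,D).round(4),np.hypot(*v[:2]).round(4),np.degrees(np.arctan2(v[1],v[0])).round(1))
# other objects top
for n,uv,z in(("cupbase",(465,217),0),("shaker",(179,289),.085),("jug",(134,167),.208),("bowl",(277,196),.11)):print(n,proj("top",uv,z).round(3))
print(robot.camera_info("wrist"))
E
```

```text
top dial [ 0.5377 -0.043   0.073 ] [ 0.5381 -0.0431  0.0715] 0.0 0.0
top w [ 0.5909 -0.0021  0.0605] [ 0.5913 -0.0021  0.0592] 0.0671 37.6
top y [ 0.6053 -0.0336  0.0605] [ 0.6056 -0.0337  0.0597] 0.0682 7.9
top g [ 0.6008 -0.0677  0.0605] [ 0.601  -0.0677  0.0599] 0.0677 -21.4
top r [ 0.58   -0.0959  0.0605] [ 0.5797 -0.0958  0.0615] 0.0677 -51.3
scene dial [ 0.5423 -0.0377  0.073 ] [ 0.5453 -0.0349  0.076 ] 0.0 0.0
scene w [0.5926 0.0008 0.0605] [0.5942 0.0023 0.0623] 0.0633 37.4
scene y [ 0.6052 -0.0314  0.0605] [ 0.6044 -0.0322  0.0596] 0.0632 5.7
scene g [ 0.601  -0.065   0.0605] [ 0.5997 -0.0664  0.059 ] 0.0647 -24.9
scene r [ 0.5808 -0.0923  0.0605] [ 0.5798 -0.0934  0.0594] 0.0668 -54.8
cupbase [ 0.536 -0.376  0.   ]
shaker [0.312 0.383 0.085]
jug [0.591 0.479 0.208]
bowl [0.554 0.142 0.11 ]
{'fx': 406.1641716334478, 'fy': 406.1641716334478, 'cx': 321.6996317643423, 'cy': 236.31964800726308, 'R': array([[ 2.59801548e-01,  9.65662023e-01, -1.17985843e-04],
       [ 9.33894253e-01, -2.51223667e-01,  2.54417360e-01],
       [ 2.45651541e-01, -6.62082101e-02, -9.67094511e-01]]), 't': array([-0.5497506 , -0.02649956,  0.39080952])}
```

Both cameras agree to about 5 mm. I'll take the axis as roughly (0.539, -0.042) with yellow at about +7.5° and green at about -22°. I'll press on the robot side of the dial, from 180° round to 150°, with the fingers shut and the jaw axis tangential.

Emit:
step_arm([
  {"xyz":[0.03,-0.04,0.01],"twist":[0,0,2]},
  {"xyz":[0.05,-0.08,0.02],"twist":[0,0,4]},
  {"xyz":[0.075,-0.115,0.02],"twist":[0,0,6]},
  {"xyz":[0.1,-0.15,0.02],"twist":[0,0,8]},
  {"xyz":[0.12,-0.185,0.02],"twist":[0,0,10]},
  {"xyz":[0.145,-0.22,0.02],"twist":[0,0,12]},
  {"xyz":[0.165,-0.255,0.02],"twist":[0,0,14]},
  {"xyz":[0.19,-0.29,0.02],"twist":[0,0,15]},
  {"xyz":[0.21,-0.325,0.02],"twist":[0,0,15]},
  {"xyz":[0.235,-0.36,0.02],"twist":[0,0,15]},
  {"xyz":[0.255,-0.395,0.02],"twist":[0,0,15]},
  {"xyz":[0.28,-0.43,0.02],"twist":[0,0,15]},
], fingers=255)

```text
time: 1.1
tool_pos: [0.4139, 0.1119, 0.2333]
ee_rot: [-1.571, -0.0, 1.571]
wrist_force: [1.0, 1.1, -0.2]
width: 0.0173
```

Emit:
step_arm([
  {"xyz":[0.02,-0.035,0],"twist":[0,0,0]},
  {"xyz":[0.04,-0.07,0],"twist":[0,0,0]},
  {"xyz":[0.06,-0.1,0],"twist":[0,0,0]},
  {"xyz":[0.075,-0.125,0],"twist":[0,0,0]},
  {"xyz":[0.087,-0.143,0],"twist":[0,0,0]},
  {"xyz":[0.087,-0.143,0],"twist":[0,0,0]},
  {"xyz":[0.087,-0.143,0],"twist":[0,0,0]},
])

```text
time: 1.68
tool_pos: [0.5005, -0.0297, 0.2325]
ee_rot: [-1.568, -0.001, 1.569]
wrist_force: [0.3, 0.8, -0.3]
width: 0.0007
```

Run:
```python
from h import *
o=robot.get_obs();print(o['tool_pos'],o['ee_rot'],o['wrist_force'],o['width'])
K=robot.camera_info("wrist")
i,d=robot.snapshot("wrist");cv2.imwrite("pics/w1.png",i[:,:,::-1]);np.save("pics/w1.npy",d)
import json;json.dump({k:np.array(v).tolist() for k,v in K.items()},open("pics/w1.json","w"))
```

```text
[ 0.50046706 -0.02965251  0.23250081] [-1.56845020e+00 -9.54120415e-04  1.56873258e+00] [ 0.31831089  0.8447454  -0.26870117] 0.0007030179872182779
```

View pics/w1.png

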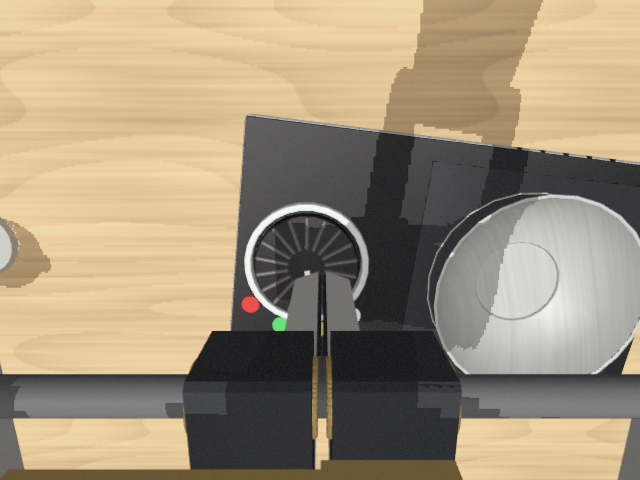

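The wrist picture has the robot side up: collar centre about (307,263), red dot (250,304), green (280,324). I'll place the axis from it.

Run:
```python
from h import *
import json
K={k:np.array(v) for k,v in json.load(open("pics/w1.json")).items()}
D=np.load("pics/w1.npy")
i=cv2.imread("pics/w1.png")
cv2.imwrite("pics/w1c.png",cv2.resize(i[190:345,225:385],None,fx=4,fy=4,interpolation=cv2.INTER_CUBIC))
def P(u,v,z):
    r=np.array([(u-K['cx'])/K['fx'],(v-K['cy'])/K['fy'],1]);o=-K['R'].T@K['t'];d=K['R'].T@r
    return (o+d*(z-o[2])/d[2]).round(4)
# collar outer edge points
for p in((245,262),(369,262),(307,203)):print(p,P(*p,.072))
print(P(307,263,.072),P(250,304,.06),P(280,324,.06),P(307,271,.076))
print(D[263,260],D[215,307])
```

```text
(245, 262) [ 0.5372 -0.0952  0.072 ]
(369, 262) [0.5376 0.0115 0.072 ]
(307, 203) [ 0.486  -0.0413  0.072 ]
[ 0.5383 -0.0419  0.072 ] [ 0.5816 -0.0951  0.06  ] [ 0.6019 -0.0682  0.06  ] [ 0.5442 -0.0418  0.076 ]
0.34467012 0.33676443
```

View pics/w1c.png

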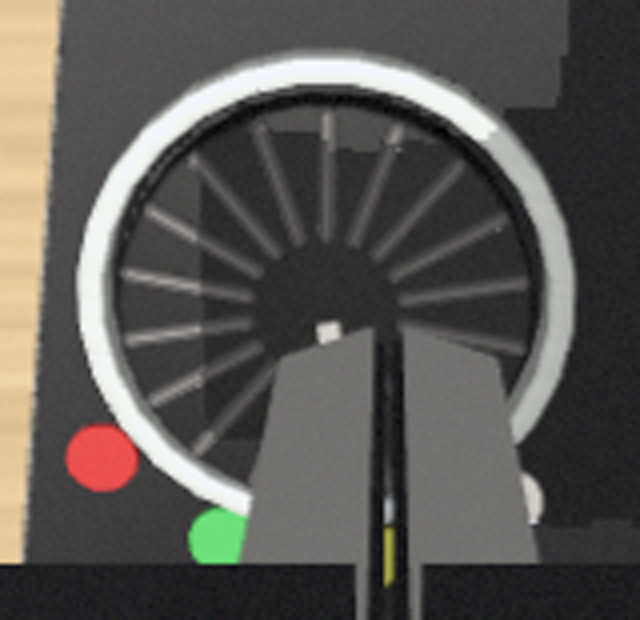

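The axis at (0.539, -0.042) is confirmed, with a collar width of 107 mm. Next I'll descend to just above the ribs at (0.509, -0.042).

Emit:
step_arm([
  {"xyz":[0.0085,-0.0125,-0.025],"twist":[0,0,0]},
  {"xyz":[0.0085,-0.0125,-0.055],"twist":[0,0,0]},
  {"xyz":[0.0085,-0.0125,-0.085],"twist":[0,0,0]},
  {"xyz":[0.0085,-0.0125,-0.11],"twist":[0,0,0]},
  {"xyz":[0.0085,-0.0125,-0.13],"twist":[0,0,0]},
  {"xyz":[0.0085,-0.0125,-0.138],"twist":[0,0,0]},
  {"xyz":[0.0085,-0.0125,-0.138],"twist":[0,0,0]},
  {"xyz":[0.0085,-0.0125,-0.138],"twist":[0,0,0]},
])

```text
time: 2.4
tool_pos: [0.5092, -0.0407, 0.0963]
ee_rot: [-1.572, -0.0, 1.572]
wrist_force: [-0.3, -0.2, 0.2]
width: 0.0004
```

Emit:
step_arm([
  {"xyz":[0,0,-0.003],"twist":[0,0,0]},
  {"xyz":[0,0,-0.006],"twist":[0,0,0]},
  {"xyz":[0,0,-0.006],"twist":[0,0,0]},
])

```text
time: 2.65
tool_pos: [0.5096, -0.0415, 0.0903]
ee_rot: [-1.572, 0.0, 1.571]
wrist_force: [0.1, 0.3, -0.9]
width: 0.0004
```

Emit:
step_arm([
  {"xyz":[0,0,-0.002],"twist":[0,0,0]},
  {"xyz":[0,0,-0.004],"twist":[0,0,0]},
  {"xyz":[0,0,-0.004],"twist":[0,0,0]},
])

```text
time: 2.9
tool_pos: [0.5096, -0.0416, 0.0862]
ee_rot: [-1.572, 0.0, 1.571]
wrist_force: [0.3, 0.3, 1.8]
width: 0.0003
```

Emit:
step_arm([
  {"xyz":[0,0,-0.001],"twist":[0,0,0]},
  {"xyz":[0,0,-0.001],"twist":[0,0,0]},
  {"xyz":[0,0,-0.001],"twist":[0,0,0]},
])

```text
time: 3.15
tool_pos: [0.5097, -0.0417, 0.086]
ee_rot: [-1.572, 0.0, 1.571]
wrist_force: [-1.3, -0.2, 7.0]
width: 0.0002
```

Contact is at TCP z = 0.086 as predicted, with 7 N at about 6 N/mm. I'll press a little more and sweep the first 10°.

Emit:
step_arm([
  {"xyz":[0,0,-0.0003],"twist":[0,0,0]},
  {"xyz":[0,0.0013,-0.0003],"twist":[0,0,-2.5]},
  {"xyz":[0.0001,0.0026,-0.0003],"twist":[0,0,-5]},
  {"xyz":[0.0003,0.0039,-0.0003],"twist":[0,0,-7.5]},
  {"xyz":[0.0004,0.0051,-0.0003],"twist":[0,0,-10]},
  {"xyz":[0.0004,0.0051,-0.0003],"twist":[0,0,-10]},
])

```text
time: 3.65
tool_pos: [0.5103, -0.0372, 0.086]
ee_rot: [-1.573, 0.001, 1.395]
wrist_force: [-1.3, -1.8, 7.0]
width: 0.0002
```

Run:
```python
from h import *
o=robot.get_obs();print(o['tool_pos'],o['ee_rot'],o['wrist_force'])
a,_=robot.snapshot("scene");b,_=robot.snapshot("wrist")
cv2.imwrite("pics/s2.png",np.hstack([cv2.resize(a[220:290,230:320,::-1],(450,350),interpolation=cv2.INTER_CUBIC),cv2.resize(b[40:440,160:560,::-1],(350,350))]))
```

```text
[ 0.51031724 -0.03722469  0.08600724] [-1.57338408e+00  1.42538702e-03  1.39477366e+00] [-1.3355394  -1.80545395  7.02153443]
```

View pics/s2.png

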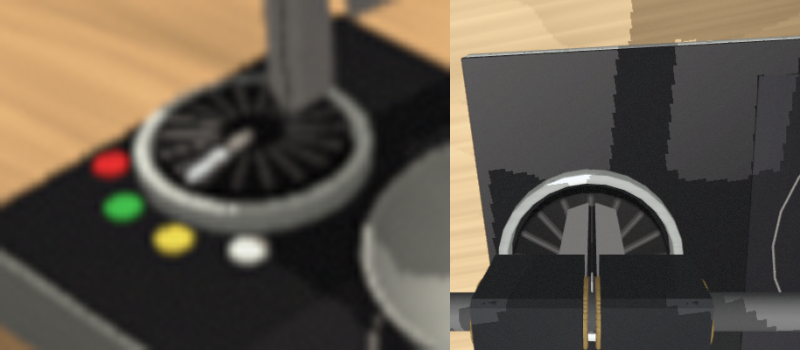

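The pointer followed from yellow to roughly a third of the way towards green, so the tip isn't slipping. I'll go on to 20°, past the detent top.

Emit:
step_arm([
  {"xyz":[0.0003,0.0013,-0.0002],"twist":[0,0,-2.5]},
  {"xyz":[0.0006,0.0026,-0.0002],"twist":[0,0,-5]},
  {"xyz":[0.0009,0.0038,-0.0002],"twist":[0,0,-7.5]},
  {"xyz":[0.0013,0.005,-0.0002],"twist":[0,0,-10]},
  {"xyz":[0.0013,0.005,-0.0002],"twist":[0,0,-10]},
])

```text
time: 4.17
tool_pos: [0.5122, -0.031, 0.086]
ee_rot: [-1.574, -0.002, 1.22]
wrist_force: [0.4, 1.3, 6.4]
width: 0.0007
```

Run:
```python
from h import *
o=robot.get_obs();print(o['tool_pos'],o['ee_rot'],o['wrist_force'])
a,_=robot.snapshot("scene")
cv2.imwrite("pics/s3.png",cv2.resize(a[220:290,230:320,::-1],(630,490),interpolation=cv2.INTER_CUBIC))
```

```text
[ 0.51219448 -0.03099816  0.08599444] [-1.57402525 -0.00206518  1.22029002] [0.39723361 1.29105064 6.39320006]
```

View pics/s3.png

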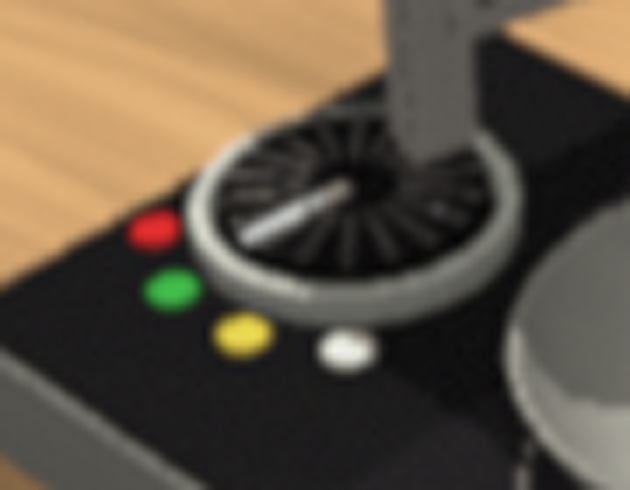

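The tangential force has changed sign (+1.3 N along y), so the dial is over the top and pulling towards green. I'll go on gently by about 7°.

Emit:
step_arm([
  {"xyz":[0.0005,0.0011,0],"twist":[0,0,-2.5]},
  {"xyz":[0.0009,0.0022,0],"twist":[0,0,-5]},
  {"xyz":[0.0014,0.0033,0],"twist":[0,0,-7]},
  {"xyz":[0.0014,0.0033,0],"twist":[0,0,-7]},
  {"xyz":[0.0014,0.0033,0],"twist":[0,0,-7]},
])

```text
time: 4.63
tool_pos: [0.5138, -0.0279, 0.086]
ee_rot: [-1.574, -0.002, 1.1]
wrist_force: [0.1, 1.0, 5.9]
width: 0.0008
```

Run:
```python
from h import *
o=robot.get_obs();print(o['tool_pos'],o['ee_rot'],o['wrist_force'])
a,_=robot.snapshot("scene")
cv2.imwrite("pics/s4.png",cv2.resize(a[220:290,230:320,::-1],(630,490),interpolation=cv2.INTER_CUBIC))
```

```text
[ 0.51375361 -0.02786893  0.08597911] [-1.57423175 -0.00227374  1.09959175] [0.10756191 0.96293916 5.8577873 ]
```

View pics/s4.png

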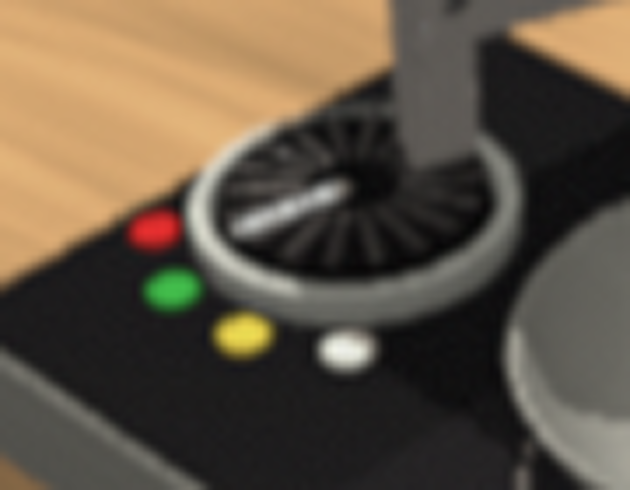

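Run:
```python
from h import *
for p in((283,258),(245,240),(238,232)):
    a=proj("scene",((352)/7+230-.4,185/7+220-.4),.077);b=proj("scene",(p[0]/7+230-.4,p[1]/7+220-.4),.077)
    v=b-np.array([.539,-.042,.077]);w=b-a;print(p,a.round(4),b.round(4),np.degrees(np.arctan2(v[1],v[0])),np.degrees(np.arctan2(w[1],w[0])))
```

```text
(283, 258) [ 0.5414 -0.0394  0.077 ] [ 0.584  -0.0317  0.077 ] 12.875542018405739 10.211153475971765
(245, 240) [ 0.5414 -0.0394  0.077 ] [ 0.5837 -0.0479  0.077 ] -7.5406845493657695 -11.414637339029545
(238, 232) [ 0.5414 -0.0394  0.077 ] [ 0.5818 -0.0526  0.077 ] -13.93649292169814 -18.157750015642993
```

The pointer has turned about 27° of the 30°, inside the green detent's basin. I'll lift straight off and let it click in.

Emit:
step_arm([
  {"xyz":[0,0,0.002],"twist":[0,0,0]},
  {"xyz":[0,0,0.01],"twist":[0,0,0]},
  {"xyz":[0,0,0.03],"twist":[0,0,0]},
  {"xyz":[0,0,0.06],"twist":[0,0,0]},
  {"xyz":[-0.03,0,0.09],"twist":[0,0,0]},
  {"xyz":[-0.06,0,0.12],"twist":[0,0,0]},
  {"xyz":[-0.09,0,0.14],"twist":[0,0,0]},
  {"xyz":[-0.12,0,0.14],"twist":[0,0,0]},
  {"xyz":[-0.15,0,0.14],"twist":[0,0,0]},
  {"xyz":[-0.17,0,0.14],"twist":[0,0,0]},
  {"xyz":[-0.17,0,0.14],"twist":[0,0,0]},
  {"xyz":[-0.17,0,0.14],"twist":[0,0,0]},
])

```text
time: 5.68
tool_pos: [0.3421, -0.0282, 0.2244]
ee_rot: [-1.573, -0.001, 1.099]
wrist_force: [0.3, 0.2, 0.6]
width: 0.0006
```

Run:
```python
from h import *
o=robot.get_obs();print(o['tool_pos'],o['wrist_force'])
a,_=robot.snapshot("scene");b,_=robot.snapshot("top")
cv2.imwrite("pics/s5.png",np.hstack([cv2.resize(x,(400,400*x.shape[0]//x.shape[1]),interpolation=cv2.INTER_CUBIC)[:310] if 0 else cv2.resize(x,(390,330),interpolation=cv2.INTER_CUBIC) for x in(a[220:290,230:320,::-1],b[165:245,305:395,::-1])]))
cv2.imwrite("pics/t5.png",b[:,:,::-1])
```

```text
[ 0.34209647 -0.02820565  0.22443801] [0.27630659 0.15923207 0.61767107]
```

View pics/s5.png

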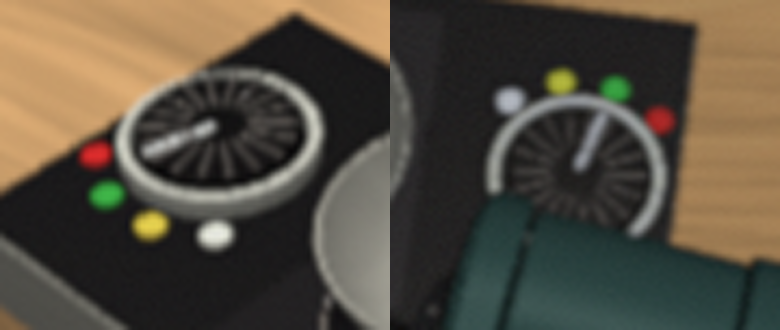

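View pics/t5.png

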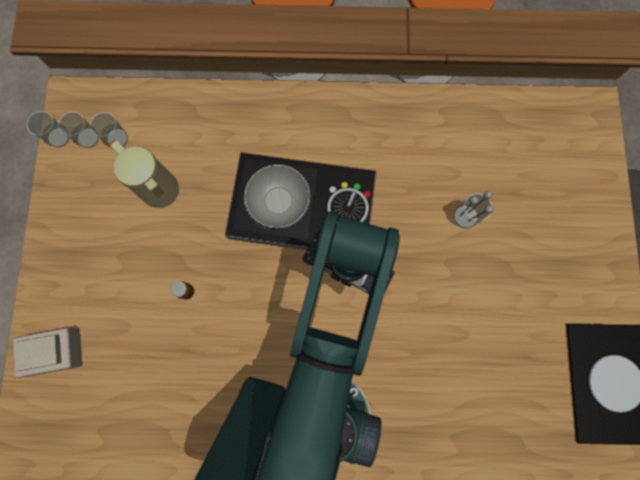

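In the top view crop the pointer runs from (580,167) to (605,108), towards the green dot at (616,90). The bowl (277,196), jug (134,167), cup (465,217) and shaker (179,289) are at the same pixels as before, and the hand is clear.

```bash
python3 -c "
from bench import robot
print(robot.close_job())"
```

```text
the job is handed in; nothing more can be done
None
```

The dial now rests at the green dot, and I've handed the job in; no verdict was reported. It started at yellow, so it needed one click. I pressed the shut fingertips on the ribs about 30 mm off the axis with 6–7 N, swept about 27° clockwise, then lifted off and let it click in.

- **Dial:** after the lift, both the scene and top cameras show the white pointer line at the green dot. My last angle reading, before release, put it about 27° on from yellow. The pictures never showed it past green.
- **Other items:** the bowl, jug, cutlery cup and shaker are at the same pixels in the top view as at the start.
- **Hand:** it is clear of the warmer, and the wrist force is down at its noise level of about 0.6 N.
- **Disagreement:** the scene and top cameras placed the dial's axis about 5–7 mm apart. The wrist camera agreed with the top camera, so I used that position. The scene camera's pointer angles carry a few degrees of uncertainty because of this.

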